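# Open the propagation jar with the trowel and hold the cutting over its mouth

### The arm

A 7-joint arm with a two-finger parallel gripper is mounted at the origin on the work surface. World frame = base frame: x ahead of the robot, y to its left, z up, the work surface at z = 0. Lengths are in m, angles in degrees, forces in N, time in s.
With the tool pointing down it reaches from about 0.4 to 0.9 m from the base axis. Payload 5.6 kg.
Tool frame: the origin (TCP) lies between the finger pads; the fingertips stand 22 mm ahead of it and the grasp point (between the pads) lies 3 mm ahead of it; z points along the fingers, y is the line along which they close (so a half turn about z gives the same grasp; the last joint's range is limited). The gripper opens to 92 mm and grips with 3 to 60 N. Pads are 20 mm wide; open, the fingers measure 128 mm over their backs; the gripper's body (75 mm by 189 mm) begins 69 mm behind the grasp point.
Start: joints at [-69.156, 26.786, -0.665, 91.828, 0.344, 61.387, -3.226], TCP at [0.257, 0.597, 0.237] pointing down, gripper open.
Joint ranges: [-144.91, 144.91], [-17.63, 115.5], [-89.93, 88.59], [15.96, 139.68], [-74.01, 254.01], [8.47, 105.57], [-167.45, 167.45]. Speed limits (degrees/s): [147.25, 147.25, 180, 180, 180, 180, 180].

### API

Orientations are given as [roll, pitch, yaw] about the fixed x, y, z axes, in that order (R = Rz(yaw) Ry(pitch) Rx(roll)).
In Python, from station import read_state, cams, hand_in gives the robot as it stands.
- The arm moves only by the tool arm_command, never from a script. Its argument "series" is text: rows parted by semicolons, each of 7 numbers parted by spaces: the opening, from 0 (shut) to 1 (fully open), then the shift along the tool's x, y, z in mm, then the turn, a rotation vector about the tool's x, y, z in degrees. In form: fingers dx dy dz rx ry rz; .... A call has 1 to 5 rows; each row shifts and turns the commanded pose from where the row before left it, along the tool's axes as they then stand; what a row does not reach is not made up. A row lasts 1/10 s, in which the tool goes at most 50 mm and 8.59 degrees, less where a joint would pass 70% of its speed; a pose out of reach is approached as far as the arm can. A call with a gripper value outside its range is refused whole. The fingers move at their own pace and stop on an object; "newtons" is the grip in N (left out, the last holds). Time passes only in rows, so rows that do not move let the fingers close. It gives the time, the measured TCP pose, the force, the opening and the grip force at its end, in the units of the state.
- read_state(): the state, without advancing time (a new reading comes with each control period).
- cams.snapshot(name): name is "side" or "top"; returns (picture, depth): 400x640x3 uint8, red, green, blue; 400x640 float32, m along the optical axis (not along the pixel's ray), 0 where there is no reading.
- cams.camera_model(name): a dict with "K" (3x3 intrinsics, pixels), "world_to_cam" (4x4, takes a point from world to camera coordinates). Camera axes: x right, y up, looking along -z (the intrinsics and any distortion apply to the point x, -y, -z); pixel columns grow to the right and rows downward; lengths in m; the calibration is good to about 2 mm. A picture is of the moment at which its call begins. camera_model takes no time and is no camera call.
- hand_in(): hands the job in; it is judged then, once.
The state is a dict: "clock": time; "joint_pos": joint angles; "qd": joint speeds; "tau": joint torques, N m; "position": TCP position; "eef_rot": TCP orientation; "contact_force": force on the tool from outside, world axes, zero at the start; "torque": the same for the moment, N m; "gripper_width": finger opening in m; "grasp_force": force on a finger pad.
Only numpy, scipy, OpenCV 4.12 (cv2) and the standard library are available. Lean on these libraries where they do the work, as an engineer would, in place of code of your own. Each camera call takes 0.05 s, during which the arm holds its last target. There are 200 camera calls.

### The job

Use the thin blade of the steel trowel under the front tab of the propagation jar's hinged lid to lever the lid up until it stands open past upright, then lay the trowel back down on the table. Lift the net cup by its fig stem out of the blue saucer, carry it clear of the row of terracotta pots, and stop with it upright and centred over the open jar, its foot about a finger's width above the mouth and touching nothing. Finish while still holding it there, so that I can check the fit and guide it in; keep the gripper itself off the jar and lid, never knock the cup against the jar, and leave the other things where they stand.

Things in the scene. Friction and masses are not known exactly. Their poses are not given: they have to be found in the camera images.
- jar_mouth (a point): Centre of the mouth of the glass propagation jar, at the level of its rim (126 mm above the table). The jar cannot move: it is fixed on a screwed-down round cedar stand 116 mm across and 14 mm high. Glass body 92 mm across, neck 87 mm outside and 77 mm inside. Axes: z up, x from the front of the jar (lid tab, on the robot's side) to the hinge at the back. The jar may stand on the left or the right, turned up to 0.3 rad.
- lid_hinge (a point): Middle of the lid's hinge axis, at the back of the jar: 50 mm along the jar's x from the mouth centre and 128 mm above the table. The axis runs along the jar's y. Same axes as jar_mouth; it does not move with the lid.
- lid_tab (a point): Middle of the outer lower edge of the lid's front tab, moving with the lid. Closed it is 67.5 mm in front of the mouth centre and 127 mm above the table. The tab is a steel strip 3 mm thick, 34 mm wide, standing out 19 mm beyond the round lid; beneath it is free space down to the stand, back to the jar's neck (43.5 mm from the mouth centre). Own axes: x from the tab to the hinge, z up through the lid.
- lid (a joint): Opening angle of the steel lid (97 mm across, 5 mm thick, 0.12 kg): 0 shut flat on the rim, grows as the tab rises, 1.57 upright, stop at 2.05 leaning back. It turns with little friction: below about 1.4 it falls shut when let go, past about 1.75 it falls back to the stop by itself and stays there.
- trowel_grip (a point): Steel trowel lying on the table (0.11 kg): this point is in its wooden handle, on the handle's axis, 13 mm above the underside, 25 mm behind the front end of the wood and about 13 mm ahead of the balance point. The handle is 20 mm wide, 26 mm high and 100 mm long. x points along the tool from handle to blade, z up.
- trowel_tip (a point): Tip of the trowel's flat blade: 105 mm ahead of trowel_grip along x and on the same axis. The blade is 2 mm thick, lies level (flat side up), 26 mm wide for 44 mm, narrowing to 16 mm at the tip.
- trowel: The trowel as a whole; origin on its underside, 13 mm below trowel_grip, same axes.
- cup_stem (a point): Middle of the bare round fig stem (14 mm thick, brown) that stands upright in the net cup: 115 mm above the cup's foot. The stem is free from 70 mm to 150 mm above the foot, so 35 mm of it stands above this point. z up along the stem.
- cup_foot (a point): Centre of the underside of the black slotted net cup (foot 50 mm across, height 70 mm, rim flange 90 mm across at the top), 115 mm below cup_stem. At the start it stands on the inner floor of the blue saucer, 5 mm above the table.
- cup: The net cup with its cork collar and stem, 0.14 kg nominal; origin at cup_foot.
- jar: The jar with stand and lid; origin under its middle on the table, 126 mm below jar_mouth.
- saucer: Blue ceramic saucer, loose, 116 mm across, 16 mm high, inner floor 5 mm above the table; origin under its middle.
- pot_a: Terracotta pot 80 mm across and 80 mm high, loose, nearest of the row in the middle of the table; origin under its middle.
- pot_b: Smaller terracotta pot, 72 mm across and 70 mm high, loose, in the row; origin under its middle.
- pot_stake: Terracotta pot 80 mm across and 80 mm high with a bamboo stake reaching 190 mm above the table and a green spring clip on it, loose, in the row; origin under its middle.
- dibber: Green plastic dibber with a T handle, 185 mm long, lying on the right side of the table, loose; origin under the middle of its length.
- mister: Amber spray bottle, 72 mm across and 177 mm high, on the left side of the table, loose; origin under its middle.
- wire_spool: Spool of copper wire, 64 mm across and 38 mm high, far on the right, loose; origin under its middle.
Things that resemble listed ones, but are neither listed nor needed, are in the scene too. What is shaped like the cup but purple or turquoise is not meant.

How it is judged (in metres and radians):
On the way, in this order (a step that is already met when the one before it is completed fails the run):
1. the trowel lifts the lid by its tab (value of joint lid above 0.2 rad and contact force between trowel and jar above 0.05 N), for 0.02 s.
2. the lid stands open past upright (value of joint lid above 1.6 rad), for 0.2 s.
3. the trowel lies on the table, let go (height (world z) of trowel_grip below 0.03 m and contact force between the fingers and trowel below 0.05 N and linear speed of trowel below 0.05 m/s), for 0.1 s.
4. the cup is lifted clear of the saucer (height (world z) of cup_foot above 0.04 m and contact force between the fingers and cup above 0.3 N), for 0.1 s.
At the end, for the whole second after the job is handed in: The gripper holds the net cup still and upright (0.12 rad), its foot 4 to 30 mm above the jar's rim and within 12 mm of the mouth's centre, not touching jar or lid; the lid is open past 1.6 rad and the trowel lies on the table, at rest (horizontal distance between cup_foot and jar_mouth below 0.012 m and z of cup_foot in the frame of jar_mouth between 0.004 and 0.03 m and angle between cup's own z axis and vertical below 0.12 rad and contact force between cup and jar below 0.02 N and contact force between the fingers and cup above 0.3 N and linear speed of each of cup, trowel below 0.02 m/s and value of joint lid above 1.6 rad and height (world z) of trowel_grip below 0.03 m); the arm keeps its last pose, push and grip.
It fails at once if the gripper or arm touches the jar or lid with more than 2 N (contact force between any of the fingers, the arm and jar above 2 N).
It fails at once if the cup knocks against the jar (over 1 N) (contact force between cup and jar above 1 N).
It fails at once if the cup is tipped over (angle between cup's own z axis and vertical above 0.6 rad).
It fails at once if the trowel is dropped (linear speed of trowel above 0.8 m/s and contact force between the fingers and trowel below 0.01 N).
It fails at once if a pot, the dibber, the spray bottle or the spool is moved more than 20 mm, or the saucer more than 40 mm (distance of any of pot_a, pot_b, pot_stake, dibber, mister, wire_spool from where it was at the start of the episode above 0.02 m or distance of saucer from where it was at the start of the episode above 0.04 m).
It also fails if it takes over 67 s, if anything falls off the work surface, if the arm or the gripper's body presses on something with over 40 N, if the wrist force passes 120 N, or if a joint passes its speed limit or range.

## Working session

There is one attempt and no reset: what is moved stays moved. The work goes in short steps, Python scripts to look and compute and a tool call to move; the robot and the scene stay as the last step left them, time stands still between calls to the robot, and variables do not carry over. Pictures are saved under pics/ and viewed, at most 10 in all, crops included, and the job is handed in when it is done.

Besides the shell and the picture viewer there is one more tool, called after ">>>" as name(argument=value, ...) on one line, values as JSON. arm_command: Moves the arm, as the interface text tells. Its arguments: {"type":"object","properties":{"series":{"type":"string"},"newtons":{"type":"number"}},"required":["series"]}

```bash
mkdir -p pics; ls
python3 - <<'E'
from station import read_state, cams
import cv2,numpy as np
print(read_state())
for n in("side","top"):
    p,d=cams.snapshot(n); cv2.imwrite(f"pics/{n}0.png",p[:,:,::-1]); np.savez(f"pics/{n}0.npz",p=p,d=d)
    m=cams.camera_model(n); print(n,{k:(np.round(v,4).tolist() if hasattr(v,'tolist') or isinstance(v,list) else v) for k,v in m.items()});
E
```

```text
pics
{'clock': 0.0, 'joint_pos': array([-69.1568862 ,  26.83582292,  -0.66336386,  91.88067497,
         0.34488784,  61.3862165 ,  -3.22378343]), 'qd': array([-0.00872331,  0.00446538, -0.02215592,  0.08696493, -0.04538114,
       -0.0418495 , -0.03139367]), 'tau': array([ 1.99254605e-04, -5.20580363e+01, -1.23236826e-02, -2.43745083e+01,
       -5.65810071e-02,  1.71631709e-02,  1.37090310e-04]), 'position': array([0.25704205, 0.59642635, 0.23564409]), 'eef_rot': array([-1.79899590e+02,  8.67433704e-03,  1.56690737e+02]), 'contact_force': array([ 0.19661126, -0.51837815,  0.95892142]), 'torque': array([ 0.02113011, -0.02204102,  0.05320408]), 'grasp_force': 0.0, 'gripper_width': 0.09184559842770704}
side {'K': [[391.4036, 0.0, 316.3886], [0.0, 391.4036, 190.4664], [0.0, 0.0, 1.0]], 'world_to_cam': [[0.9933, -0.1149, -0.0141, -0.5834], [0.0856, 0.6467, 0.758, -0.114], [-0.078, -0.7541, 0.6521, -1.2634], [0.0, 0.0, 0.0, 1.0]]}
top {'K': [[516.4784, 0.0, 315.6755], [0.0, 516.4784, 203.0987], [0.0, 0.0, 1.0]], 'world_to_cam': [[-0.0214, -0.9996, -0.0189, 0.0252], [0.9961, -0.0229, 0.0856, -0.5669], [-0.086, -0.017, 0.9962, -1.3816], [0.0, 0.0, 0.0, 1.0]]}
```

View pics/side0.png

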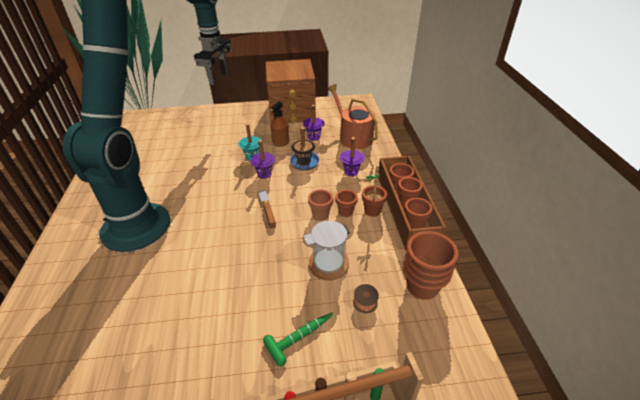

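View pics/top0.png

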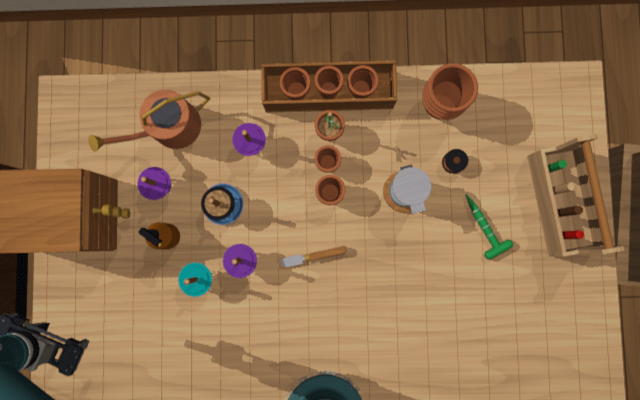

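```bash
cat > h.py <<'E'
import numpy as np, cv2
from station import read_state, cams
def ray(n,u,v):
    m=cams.camera_model(n);K=np.array(m["K"]);T=np.array(m["world_to_cam"]);R=T[:3,:3]
    d=R.T@np.array([(u-K[0,2])/K[0,0],-(v-K[1,2])/K[1,1],-1.]);return -R.T@T[:3,3],d
def onz(n,u,v,z):
    c,d=ray(n,u,v);return c+d*(z-c[2])/d[2]
def dep(n,u,v,D):
    c,d=ray(n,u,v);return c+d*D
def proj(n,p):
    m=cams.camera_model(n);K=np.array(m["K"]);T=np.array(m["world_to_cam"]);q=T[:3,:3]@np.array(p)+T[:3,3]
    return np.array([K[0,2]+K[0,0]*q[0]/-q[2],K[1,2]+K[1,1]*q[1]/q[2]])
def cloud(n,D):
    m=cams.camera_model(n);K=np.array(m["K"]);T=np.array(m["world_to_cam"]);R=T[:3,:3]
    v,u=np.mgrid[:D.shape[0],:D.shape[1]]
    d=np.stack([(u-K[0,2])/K[0,0],-(v-K[1,2])/K[1,1],-np.ones_like(u,float)],-1)*D[...,None]
    return (d-T[:3,3])@R
E
python3 - <<'E'
from h import *
for n in("top","side"):
    print(n,ray(n,0,0)[0],cams.camera_model(n).keys())
t=np.load("pics/top0.npz");P=cloud("top",t["d"])
for nm,uv in dict(jar=(410,190),tab=(416,209),trowh=(330,253),trowblade=(292,262),cupstem=(216,203),pot=(330,190),table=(300,320)).items():
    print(nm,P[uv[1],uv[0]].round(3))
p=t["p"]
a=cv2.resize(p[140:300,260:460],None,fx=4,fy=4,interpolation=cv2.INTER_CUBIC)[:600]
s=np.load("pics/side0.npz")["p"]
b=cv2.resize(s[130:280,230:400],None,fx=4,fy=4,interpolation=cv2.INTER_CUBIC)
cv2.imwrite("pics/a1.png",a[:,:,::-1]);cv2.imwrite("pics/b1.png",b[:,:,::-1])
E
```

```text
top [ 0.44635224 -0.01128545  1.42529944] dict_keys(['K', 'world_to_cam'])
side [ 0.49065455 -0.946029    0.90206207] dict_keys(['K', 'world_to_cam'])
jar [ 0.585 -0.227  0.132]
tab [ 0.537 -0.24   0.134]
trowh [ 0.431 -0.023  0.025]
trowblade [0.409 0.081 0.014]
cupstem [0.566 0.266 0.116]
pot [ 0.604 -0.027  0.007]
table [0.252 0.062 0.005]
```

View pics/a1.png

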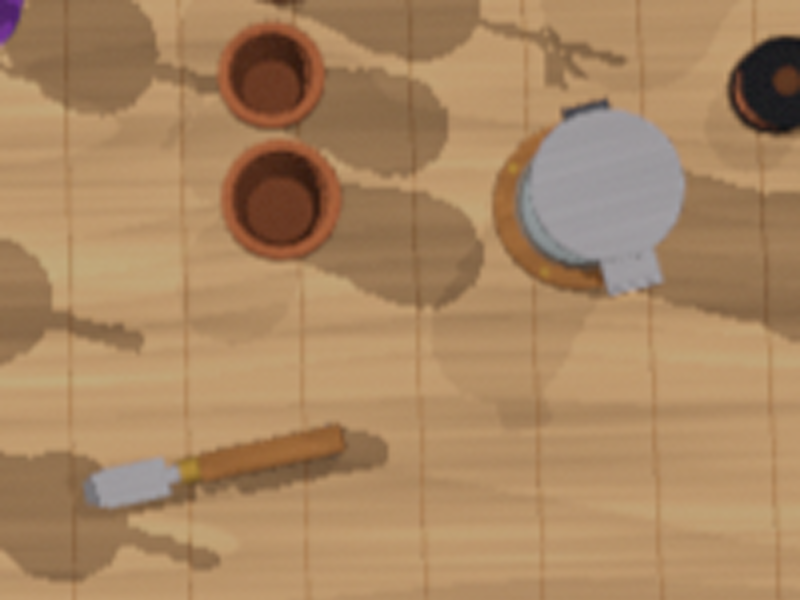

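View pics/b1.png

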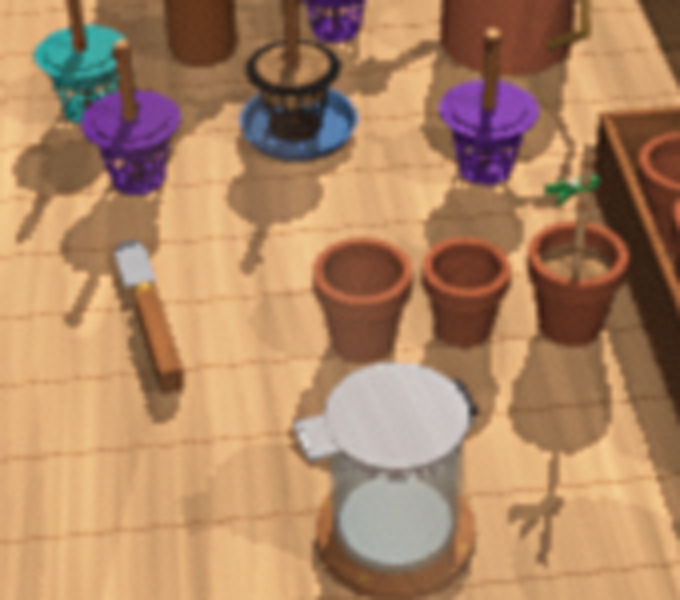

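Run:
```python
from h import *
t=np.load("pics/top0.npz")["p"];s=np.load("pics/side0.npz")["p"]
def mask(p,roi,f):
    u0,u1,v0,v1=roi;m=np.zeros(p.shape[:2],np.uint8);hsv=cv2.cvtColor(p,cv2.COLOR_RGB2HSV)
    m[v0:v1,u0:u1]=f(hsv)[v0:v1,u0:u1]*255
    c=max(cv2.findContours(m,cv2.RETR_EXTERNAL,cv2.CHAIN_APPROX_NONE)[0],key=cv2.contourArea)
    m2=np.zeros_like(m);cv2.drawContours(m2,[c],-1,255,-1);return m2,c[:,0,:]
grey=lambda h:(h[...,1]<45)&(h[...,2]>130)
for n,p,roi in(("top",t,(370,440,155,225)),("side",s,(300,360,215,255))):
    m,c=mask(p,roi,grey)
    W=np.array([onz(n,u,v,.131)[:2] for u,v in c])
    # disc: algebraic circle w/ ransac-like trimming
    I=np.ones(len(W),bool)
    for _ in range(15):
        A=np.c_[2*W[I],np.ones(I.sum())];x=np.linalg.lstsq(A,(W[I]**2).sum(1),rcond=None)[0]
        r=np.sqrt(x[2]+x[0]**2+x[1]**2);e=np.hypot(*(W-x[:2]).T)-r
        I=abs(e)<.003
    far=W[np.hypot(*(W-x[:2]).T)>r+.012]
    d=x[:2]-far.mean(0)
    print(n,"lid c",x[:2].round(4),"r",r.round(4),"inl",I.sum(),len(W),"tab",far.mean(0).round(4),"yaw",np.degrees(np.arctan2(d[1],d[0])).round(2),"max",np.hypot(*(W-x[:2]).T).max())
# trowel
wood=lambda h:(h[...,0]<14)&(h[...,1]>140)&(h[...,2]>60)
for n,p,rh,rb in(("top",t,(300,352,240,270),(278,312,250,275)),("side",s,(255,280,198,232),(255,275,188,208))):
    for nm,roi,f,z in(("handle",rh,wood,.02),("blade",rb,grey,.014)):
        m,c=mask(p,roi,f);W=np.array([onz(n,u,v,z)[:2] for v,u in np.argwhere(m)]).astype(np.float32)
        cen=W.mean(0);U,S,V=np.linalg.svd(W-cen);a=(W-cen)@V[0];b=(W-cen)@V[1]
        if V[0][1]<0:V[0]*=-1;a=-a
        print(n,nm,len(W),"cen",cen.round(4),"yaw",np.degrees(np.arctan2(V[0][1],V[0][0])).round(2),"L",np.ptp(a).round(3),"w",np.ptp(b).round(3),"front",(cen+V[0]*a.max()).round(4),"back",(cen+V[0]*a.min()).round(4))
# saucer / stem
blue=lambda h:(h[...,0]>95)&(h[...,0]<120)&(h[...,1]>100)
for n,p,roi in(("top",t,(190,255,175,235)),("side",s,(280,330,135,175))):
    m,c=mask(p,roi,blue);el=cv2.fitEllipse(cv2.convexHull(c));print(n,"saucer",el,onz(n,*el[0],.012).round(4))
    hs=cv2.cvtColor(p,cv2.COLOR_RGB2HSV)
```

```text
top lid c [ 0.5929 -0.2289] r 0.0493 inl 88 126 tab [ 0.5322 -0.246 ] yaw 15.77 max 0.06616372745456069
side lid c [ 0.5932 -0.2394] r 0.0528 inl 48 141 tab [ 0.5832 -0.3016] yaw 80.87 max 0.07264940497448286
top handle 3 cen [ 0.4314 -0.0575] yaw 133.44 L 0.004 w 0.002 front [ 0.4301 -0.0561] back [ 0.4327 -0.0589]
top blade 183 cen [0.4134 0.0776] yaw 99.8 L 0.057 w 0.026 front [0.4089 0.1039] back [0.4186 0.0476]
side handle 164 cen [ 0.4313 -0.0265] yaw 100.81 L 0.119 w 0.022 front [0.4198 0.034 ] back [ 0.4421 -0.083 ]
side blade 70 cen [0.4119 0.0781] yaw 102.42 L 0.048 w 0.025 front [0.4066 0.1024] back [0.4169 0.0554]
top saucer ((222.6044158935547, 203.6725311279297), (38.84212112426758, 39.628780364990234), 22.507604598999023) [0.5727 0.2693 0.012 ]
side saucer ((312.62628173828125, 160.39056396484375), (8.454581260681152, 15.345667839050293), 15.951412200927734) [0.6031 0.2605 0.012 ]
```

Run:
```python
from h import *
print("lid c side",proj("side",(.593,-.229,.131)),"expect ~329.5,233.7; via side",onz("side",329.5,233.7,.131).round(4))
c,s=np.cos(np.radians(15.8)),np.sin(np.radians(15.8))
print("tab edge side",proj("side",(.593-.0675*c,-.229-.0675*s,.130)),"expect ~ (306.5,239.5)")
for u,v,n,z in((345.7,249.5,"top",.02),(310,257,"top",.02),(282,262.5,"top",.014),(274,226,"side",.02),(265.5,202,"side",.02),(262.5,191,"side",.014)): print(n,u,v,onz(n,u,v,z).round(4))
t=np.load("pics/top0.npz")["p"];hs=cv2.cvtColor(t,cv2.COLOR_RGB2HSV)
m=np.zeros(t.shape[:2],np.uint8);m[175:235,190:255]=(hs[175:235,190:255,2]<60)*255
cs=max(cv2.findContours(m,cv2.RETR_EXTERNAL,cv2.CHAIN_APPROX_NONE)[0],key=cv2.contourArea)
el=cv2.fitEllipse(cv2.convexHull(cs));print(el,onz("top",*el[0],.075).round(4))
s=np.load("pics/side0.npz")["p"]
out=np.hstack([cv2.resize(t[178:232,190:250],(396,356),interpolation=cv2.INTER_CUBIC),cv2.resize(s[120:174,275:335],(396,356),interpolation=cv2.INTER_CUBIC)])
cv2.imwrite("pics/cup.png",out[:,:,::-1])
```

```text
lid c side [327.60043549 232.15985406] expect ~329.5,233.7; via side [ 0.5973 -0.2352  0.131 ]
tab edge side [304.16615864 239.79228495] expect ~ (306.5,239.5)
top 345.7 249.5 [ 0.4397 -0.066   0.02  ]
top 310 257 [0.4216 0.0311 0.02  ]
top 282 262.5 [0.4082 0.1078 0.014 ]
side 274 226 [ 0.4449 -0.0782  0.02  ]
side 265.5 202 [0.4203 0.0374 0.02  ]
side 262.5 191 [0.4104 0.1027 0.014 ]
((217.56991577148438, 202.9453125), (32.219242095947266, 32.90388488769531), 35.09223556518555) [0.5693 0.2701 0.075 ]
```

View pics/cup.png

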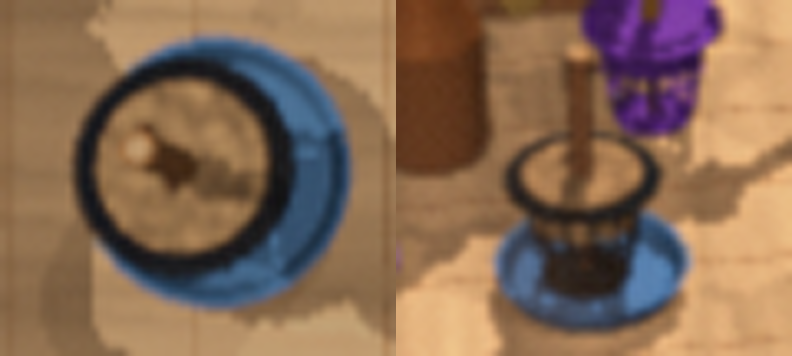

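The crop shows the cup's stem top at top-view pixel (211,200) and side-view pixel (303,128). The cup stands near (0.570, 0.270), slightly off the saucer centre. I'll move above the trowel handle now.

>>> arm_command(series="1 -26.1 -31.8 0 0 0 0;1 -26.1 -31.8 0 0 0 0;1 -26.1 -31.8 0 0 0 0;1 -26.1 -31.8 0 0 0 0;1 -26.1 -31.8 0 0 0 0", newtons=50)

```text
clock: 0.6
position: [0.3143, 0.3974, 0.2362]
eef_rot: [-180.0, -0.0, 156.7]
contact_force: [0.6, -1.0, -0.1]
gripper_width: 0.0919
grasp_force: 0.0
```

>>> arm_command(series="1 -26.1 -31.8 0 0 0 0;1 -26.1 -31.8 0 0 0 0;1 -26.1 -31.8 0 0 0 0;1 -26.1 -31.8 0 0 0 0;1 -26.1 -31.8 0 0 0 0")

```text
clock: 1.1
position: [0.3711, 0.1999, 0.2365]
eef_rot: [180.0, -0.0, 156.7]
contact_force: [1.1, -0.6, -0.1]
gripper_width: 0.0915
grasp_force: 0.0
```

>>> arm_command(series="1 -26.1 -31.8 0 0 0 0;1 -26.1 -31.8 0 0 0 0;1 -26.1 -31.8 0 0 0 0;1 -26.1 -31.8 0 0 0 0;1 -26.1 -31.8 0 0 0 0")

```text
clock: 1.6
position: [0.428, 0.0023, 0.2366]
eef_rot: [180.0, 0.0, 156.7]
contact_force: [1.1, -0.2, -0.2]
gripper_width: 0.0917
grasp_force: 0.0
```

>>> arm_command(series="1 0 0 20 0 0 8;1 0 0 20 0 0 8;1 0 0 20 0 0 8;1 0 0 20 0 0 8;1 0 0 0 0 0 8")

```text
clock: 2.1
position: [0.426, 0.0036, 0.1543]
eef_rot: [-179.7, -0.1, 116.3]
contact_force: [0.7, 0.8, 0.0]
gripper_width: 0.0921
grasp_force: 0.0
```

>>> arm_command(series="1 0 0 0 0 0 8;1 0 0 0 0 0 8.2;1 0 0 0 0 0 0;1 0 0 0 0 0 0")

```text
clock: 2.5
position: [0.4278, 0.0041, 0.1565]
eef_rot: [-180.0, 0.0, 100.7]
contact_force: [0.1, 0.6, -0.8]
gripper_width: 0.0923
grasp_force: 0.0
```

>>> arm_command(series="1 0 0 35 0 0 0;1 0 0 35 0 0 0;1 0 0 35 0 0 0;1 0 0 15 0 0 0;1 0 0 10 0 0 0")

```text
clock: 3.0
position: [0.4272, 0.0038, 0.0252]
eef_rot: [-179.9, -0.0, 100.6]
contact_force: [0.1, 0.4, 0.2]
gripper_width: 0.0917
grasp_force: 0.0
```

>>> arm_command(series="0 0 0 0 0 0 0;0 0 0 0 0 0 0;0 0 0 0 0 0 0;0 0 0 0 0 0 0;0 0 0 0 0 0 0", newtons=50)

```text
clock: 3.5
position: [0.4285, 0.0042, 0.0272]
eef_rot: [179.9, -0.0, 100.5]
contact_force: [-0.0, -0.4, 0.1]
gripper_width: 0.0541
grasp_force: 0.0
```

>>> arm_command(series="0 0 0 0 0 0 0;0 0 0 0 0 0 0;0 0 0 0 0 0 0;0 0 0 0 0 0 0;0 0 0 0 0 0 0")

```text
clock: 4.0
position: [0.428, 0.0039, 0.0266]
eef_rot: [-180.0, -0.0, 100.5]
contact_force: [-0.4, -0.6, 0.8]
gripper_width: 0.0196
grasp_force: 50.0
```

>>> arm_command(series="0 0 0 -10 0 0 0;0 0 0 -20 0 0 0;0 0 0 -25 0 0 0;0 0 0 -25 0 0 0;0 0 0 -25 0 0 0")

```text
clock: 4.5
position: [0.4276, 0.0038, 0.1329]
eef_rot: [-180.0, 0.0, 100.5]
contact_force: [0.5, 0.6, -1.0]
gripper_width: 0.0197
grasp_force: 50.0
```

>>> arm_command(series="0 0 0 0 0 0 6;0 0 0 0 0 0 8;0 0 0 0 0 0 8;0 0 0 0 0 0 8;0 0 0 0 0 0 8")

```text
clock: 5.0
position: [0.4278, 0.004, 0.1321]
eef_rot: [-180.0, -0.0, 62.1]
contact_force: [-0.0, 0.5, -0.2]
gripper_width: 0.0196
grasp_force: 50.0
```

>>> arm_command(series="0 0 0 0 0 0 8;0 0 0 0 0 0 8;0 0 0 0 0 0 8;0 0 0 0 0 0 8;0 0 0 0 0 0 8")

```text
clock: 5.5
position: [0.4277, 0.004, 0.1321]
eef_rot: [-180.0, -0.0, 22.1]
contact_force: [0.2, -1.2, -0.7]
gripper_width: 0.0196
grasp_force: 50.0
```

>>> arm_command(series="0 -13 5 0 0 0 6.7;0 -26 10 0 0 0 0;0 -26 10 0 0 0 0;0 -26 10 0 0 0 0;0 -13 19 0 0 0 0")

```text
clock: 6.0
position: [0.3409, -0.0771, 0.1315]
eef_rot: [-179.8, 0.1, 15.8]
contact_force: [0.3, -0.1, -0.8]
gripper_width: 0.0197
grasp_force: 50.0
```

>>> arm_command(series="0 0 28 0 0 0 0;0 0 28 0 0 0 0;0 0 28 0 0 0 0;0 0 28 0 0 0 0;0 0 28 0 0 0 0")

```text
clock: 6.5
position: [0.3818, -0.2131, 0.132]
eef_rot: [-180.0, -0.0, 15.8]
contact_force: [0.6, -0.1, -1.1]
gripper_width: 0.0198
grasp_force: 50.0
```

>>> arm_command(series="0 0 28 0 0 0 0;0 0 28 0 0 0 0;0 0 15 0 0 0 0;0 0 7 0 0 0 0;0 0 0 0 0 0 0")

```text
clock: 7.0
position: [0.4028, -0.2878, 0.1318]
eef_rot: [180.0, 0.0, 15.7]
contact_force: [-0.1, 0.1, -1.7]
gripper_width: 0.0197
grasp_force: 50.0
```

Run:
```python
from h import *
s=read_state();print(s["position"].round(4),s["eef_rot"].round(2),s["gripper_width"])
p,_=cams.snapshot("top");q,_=cams.snapshot("side");np.savez("pics/ins.npz",t=p,s=q)
a=cv2.resize(p[160:270,350:450],(400,440),interpolation=cv2.INTER_CUBIC)
b=cv2.resize(q[190:300,250:350],(400,440),interpolation=cv2.INTER_CUBIC)
cv2.imwrite("pics/ins.png",np.hstack([a,b])[:,:,::-1])
```

```text
[ 0.4028 -0.2878  0.1318] [180.     0.    15.72] 0.01967334953211016
```

View pics/ins.png

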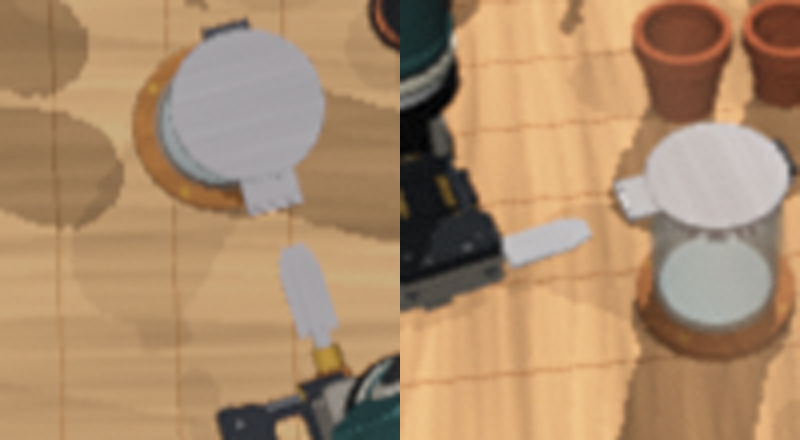

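Run:
```python
from h import *
z=np.load("pics/ins.npz")
c=np.array([.594,-.231]);a=np.radians(15.7);X=np.array([np.cos(a),np.sin(a)]);Y=np.array([-X[1],X[0]])
def rep(l,n,u,v,zz):
    w=onz(n,u,v,zz);d=w[:2]-c;print(l,n,w.round(4),"jarx",(d@X).round(4),"jary",(d@Y).round(4))
rep("tip","top",423.75,221.5,.119);rep("tip","side",250+189.5/4,190+229/4,.119)
rep("bladebase","top",350+322/4,160+342/4,.119);rep("bladebase","side",250+103/4,190+252/4,.119)
rep("tab","top",418.75,213,.130);rep("tab","side",250+219/4,190+198/4,.130)
rep("lidc","top",350+248/4,160+105/4,.131);rep("lidc","side",250+318/4,190+176/4,.131)
s=read_state()["position"];print((s[:2]-c)@X,(s[:2]-c)@Y)
for n,k in(("top","t"),("side","s")):
    p=z[k];hs=cv2.cvtColor(p,cv2.COLOR_RGB2HSV);m=((hs[...,1]<45)&(hs[...,2]>130)).astype(np.uint8)
    u,v=(418,226) if n=="top" else (287,250)
    N,L,st,ce=cv2.connectedComponentsWithStats(m);l=L[max(0,v),u]
    print(n,"blade comp",l,st[l],ce[l]); rep("bladecen",n,*ce[l],.119)
    if n=="top":
        b=(L==l);rr=np.argwhere(b);print("tip row",rr[:,0].min(),rr[rr[:,0]<=rr[:,0].min()+1][:,1].mean())
```

```text
tip top [ 0.5063 -0.2605  0.119 ] jarx -0.0924 jary -0.0047
tip side [ 0.5085 -0.2613  0.119 ] jarx -0.0905 jary -0.006
bladebase top [ 0.4457 -0.275   0.119 ] jarx -0.1547 jary -0.0022
bladebase side [ 0.4513 -0.2736  0.119 ] jarx -0.1489 jary -0.0024
tab top [ 0.5274 -0.2468  0.13  ] jarx -0.0684 jary 0.0028
tab side [ 0.5297 -0.2465  0.13  ] jarx -0.0661 jary 0.0024
lidc top [ 0.595  -0.2323  0.131 ] jarx 0.0006 jary -0.0015
lidc side [ 0.5971 -0.2363  0.131 ] jarx 0.0016 jary -0.0059
-0.19921648784088375 -0.0014674195775030536
top blade comp 0 [     0      0    640    400 253735] [318.75999369 199.15723491]
bladecen top [0.569  0.0029 0.119 ] jarx 0.0392 jary 0.2319
tip row 0 319.5
side blade comp 26 [276 245  22  12 157] [285.67515924 249.93630573]
bladecen side [ 0.4774 -0.2666  0.119 ] jarx -0.1219 jary -0.0027
```

>>> arm_command(series="0 0 -7 0 0 0 0;0 10 0 0 0 0 0;0 12 0 0 0 0 0;0 10 0 0 0 0 0;0 6 0 0 0 0 0")

```text
clock: 7.6
position: [0.4394, -0.2695, 0.1316]
eef_rot: [180.0, -0.0, 15.9]
contact_force: [-0.4, 0.5, -1.1]
gripper_width: 0.0198
grasp_force: 50.0
```

>>> arm_command(series="0 0 0 -3 0 0 0;0 0 0 -5 0 0 0;0 2 0 -9 0 0 0;0 2 0 -9 0 0 0;0 0 0 0 0 0 0")

```text
clock: 8.1
position: [0.4423, -0.2697, 0.1591]
eef_rot: [179.9, -0.1, 15.8]
contact_force: [-1.3, 0.7, -1.4]
gripper_width: 0.0195
grasp_force: 50.0
```

Run:
```python
from h import *
s=read_state();print(s["position"].round(4),s["eef_rot"].round(2),s["contact_force"])
q,_=cams.snapshot("side");p,_=cams.snapshot("top")
a=cv2.resize(p[160:270,350:450],(400,440),interpolation=cv2.INTER_CUBIC)
b=cv2.resize(q[180:290,250:350],(400,440),interpolation=cv2.INTER_CUBIC)
cv2.imwrite("pics/lift.png",np.hstack([a,b])[:,:,::-1])
```

```text
[ 0.4423 -0.2697  0.1591] [ 1.7992e+02 -1.3000e-01  1.5780e+01] [-1.28219121  0.7265754  -1.36368768]
```

View pics/lift.png

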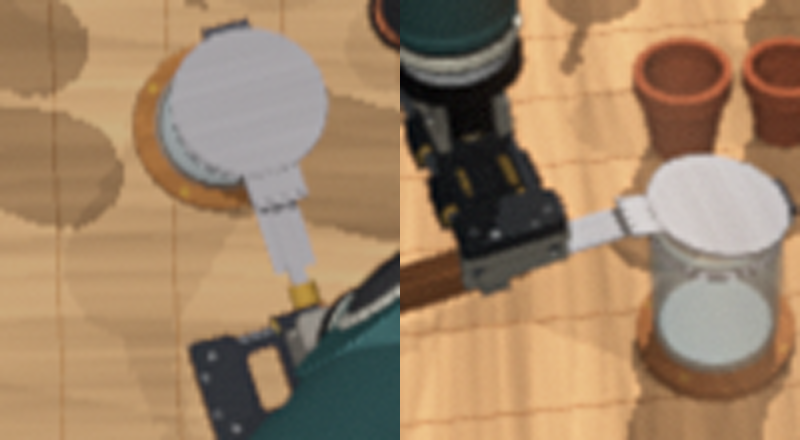

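>>> arm_command(series="0 4 0 -10.5 0 0 0;0 4 0 -10.5 0 0 0;0 4 0 -10.5 0 0 0;0 8.5 0 -10 0 0 0;0 8.5 0 -10 0 0 0")

```text
clock: 8.7
position: [0.4703, -0.2612, 0.2103]
eef_rot: [180.0, -0.0, 15.8]
contact_force: [-0.5, -0.9, -1.7]
gripper_width: 0.0195
grasp_force: 50.0
```

>>> arm_command(series="0 11 0 -6.5 0 0 0;0 11 0 -6.5 0 0 0;0 12 0 -3.5 0 0 0;0 12 0 -3.5 0 0 0;0 12 0 0.5 0 0 0")

```text
clock: 9.2
position: [0.5266, -0.2451, 0.2288]
eef_rot: [180.0, -0.0, 15.8]
contact_force: [0.6, -0.7, -0.6]
gripper_width: 0.0199
grasp_force: 50.0
```

>>> arm_command(series="0 12 0 0.5 0 0 0;0 8 0 1.5 0 0 0;0 8 0 1.5 0 0 0;0 7 0 2.5 0 0 0;0 7 0 2.5 0 0 0")

```text
clock: 9.7
position: [0.5659, -0.234, 0.2197]
eef_rot: [-180.0, 0.0, 15.8]
contact_force: [0.4, 0.4, -1.6]
gripper_width: 0.0195
grasp_force: 50.0
```

>>> arm_command(series="0 0 0 0 0 0 0;0 0 0 0 0 0 0;0 0 0 0 0 0 0")

```text
clock: 10.0
position: [0.5652, -0.2344, 0.2202]
eef_rot: [180.0, 0.0, 15.7]
contact_force: [0.4, -0.2, -1.3]
gripper_width: 0.0196
grasp_force: 50.0
```

Run:
```python
from h import *
s=read_state();print(s["position"].round(4),s["eef_rot"].round(2),s["contact_force"])
q,_=cams.snapshot("side");p,_=cams.snapshot("top")
a=cv2.resize(p[130:240,350:450],(400,440),interpolation=cv2.INTER_CUBIC)
b=cv2.resize(q[160:270,270:370],(400,440),interpolation=cv2.INTER_CUBIC)
cv2.imwrite("pics/open.png",np.hstack([a,b])[:,:,::-1])
```

```text
[ 0.5652 -0.2344  0.2202] [180.     0.    15.75] [ 0.40596781 -0.20333947 -1.30996596]
```

View pics/open.png

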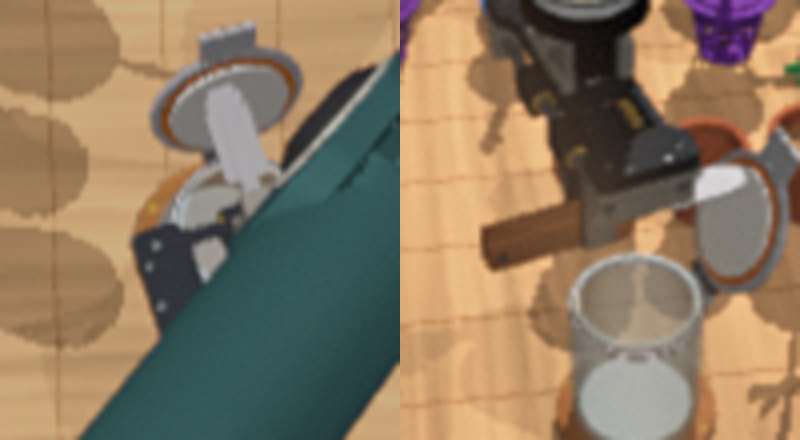

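>>> arm_command(series="0 -15 0 0 0 0 0;0 -35 0 0 0 0 0;0 -40 0 0 0 0 0;0 -40 0 0 0 0 0;0 -40 0 0 0 0 0")

```text
clock: 10.6
position: [0.3992, -0.2807, 0.2199]
eef_rot: [-180.0, -0.0, 15.7]
contact_force: [-0.2, 0.2, -0.7]
gripper_width: 0.0198
grasp_force: 50.0
```

>>> arm_command(series="0 -20 0 5 0 0 0;0 -5 0 25 0 0 0;0 0 0 40 0 0 0;0 0 0 40 0 0 0;0 0 0 40 0 0 0")

```text
clock: 11.1
position: [0.3771, -0.2871, 0.0692]
eef_rot: [180.0, -0.0, 15.8]
contact_force: [0.7, 0.1, -0.7]
gripper_width: 0.02
grasp_force: 50.0
```

>>> arm_command(series="0 0 0 20 0 0 0;0 0 0 10 0 0 0;0 0 0 7 0 0 0;0 0 0 3 0 0 0;0 0 0 0 0 0 0")

```text
clock: 11.6
position: [0.3783, -0.2874, 0.0307]
eef_rot: [180.0, -0.1, 15.8]
contact_force: [0.6, 0.1, -0.4]
gripper_width: 0.0195
grasp_force: 50.0
```

>>> arm_command(series="0 0 0 2 0 0 0;0 0 0 1.2 0 0 0;0 0 0 0.5 0 0 0;0 0 0 0 0 0 0")

```text
clock: 12.0
position: [0.3783, -0.2871, 0.0266]
eef_rot: [180.0, -0.0, 15.8]
contact_force: [-0.3, 1.0, 0.7]
gripper_width: 0.0192
grasp_force: 50.0
```

>>> arm_command(series="0.25 0 0 0 0 0 0;0.4 0 0 0 0 0 0;0.7 0 0 0 0 0 0;1 0 0 0 0 0 0;1 0 0 0 0 0 0")

```text
clock: 12.5
position: [0.378, -0.2871, 0.0264]
eef_rot: [180.0, -0.0, 15.8]
contact_force: [-0.6, -0.9, 0.9]
gripper_width: 0.0532
grasp_force: 0.0
```

>>> arm_command(series="1 0 0 0 0 0 0;1 0 0 0 0 0 0;1 0 0 0 0 0 0;1 0 0 0 0 0 0;1 0 0 0 0 0 0")

```text
clock: 13.0
position: [0.378, -0.2871, 0.0264]
eef_rot: [-180.0, -0.0, 15.8]
contact_force: [-0.7, -0.9, 0.1]
gripper_width: 0.0911
grasp_force: 0.0
```

Run:
```python
from h import *
s=read_state();print(s["position"].round(4),s["gripper_width"],s["contact_force"])
# cup stem: vertical line fit; stem top from both views
t=np.load("pics/top0.npz")["p"];q=np.load("pics/side0.npz")["p"]
print("stem top top-view",onz("top",210.9,200.4,.155).round(4))
print("stem top side-view",onz("side",302.9,127.6,.155).round(4))
for x,y in((.570,.270),(.568,.269),(.572,.271)): print(proj("top",(x,y,.155)),proj("side",(x,y,.155)),proj("side",(x,y,.08)))
```

```text
[ 0.378  -0.2871  0.0264] 0.09108118755804359 [-0.72410276 -0.90273923  0.12159276]
stem top top-view [0.5687 0.27   0.155 ]
stem top side-view [0.5717 0.2691 0.155 ]
[210.89116623 199.88302324] [302.3969675  127.49911543] [303.14970345 144.85722001]
[211.29610286 200.67672887] [301.86818668 127.68557191] [302.63912668 145.04825518]
[210.48634905 199.08955175] [302.92506634 127.31289943] [303.65964376 144.66642296]
```

>>> arm_command(series="1 0 0 -15 0 0 0;1 0 0 -33 0 0 0;1 0 0 -36 0 0 0;1 0 0 -36 0 0 -8;1 0 0 -36 0 0 -8")

```text
clock: 13.5
position: [0.3776, -0.287, 0.1835]
eef_rot: [-180.0, 0.1, 32.1]
contact_force: [0.5, 0.1, -0.4]
gripper_width: 0.0918
grasp_force: 0.0
```

>>> arm_command(series="1 0 0 -36 0 0 -8;1 0 0 -36 0 0 -8;1 0 0 -36 0 0 -8;1 0 0 0 0 0 -8;1 0 0 0 0 0 -8")

```text
clock: 14.0
position: [0.3784, -0.2872, 0.2916]
eef_rot: [179.8, -0.1, 72.1]
contact_force: [-0.9, 0.1, -0.3]
gripper_width: 0.0919
grasp_force: 0.0
```

>>> arm_command(series="1 0 0 0 0 0 -8;1 20 3 0 0 0 0;1 40 6 0 0 0 0;1 40 6 0 0 0 0;1 40 6 0 0 0 0")

```text
clock: 14.5
position: [0.4235, -0.1518, 0.2905]
eef_rot: [180.0, -0.0, 79.7]
contact_force: [0.8, -0.6, 0.9]
gripper_width: 0.0921
grasp_force: 0.0
```

>>> arm_command(series="1 40 6 0 0 0 0;1 40 6 0 0 0 0;1 40 6 0 0 0 0;1 40 6 0 0 0 0;1 40 6 0 0 0 0")

```text
clock: 15.0
position: [0.4885, 0.04, 0.2904]
eef_rot: [180.0, -0.0, 79.8]
contact_force: [0.3, -0.4, 0.1]
gripper_width: 0.0917
grasp_force: 0.0
```

>>> arm_command(series="1 40 6 0 0 0 0;1 40 6 0 0 0 0;1 40 6 0 0 0 0;1 40 6 0 0 0 0;1 40 6 0 0 0 0")

```text
clock: 15.5
position: [0.5536, 0.2315, 0.2902]
eef_rot: [-180.0, 0.0, 79.8]
contact_force: [0.6, -0.0, 0.3]
gripper_width: 0.0922
grasp_force: 0.0
```

>>> arm_command(series="1 30 5 0 0 0 0;1 11 3 0 0 0 0;1 0 0 0 0 0 0")

```text
clock: 15.8
position: [0.5684, 0.2697, 0.2896]
eef_rot: [-180.0, 0.1, 79.9]
contact_force: [-0.3, -1.3, 0.1]
gripper_width: 0.0919
grasp_force: 0.0
```

Run:
```python
from h import *
s=read_state();print(s["position"],s["eef_rot"],s["joint_pos"].round(0))
p,_=cams.snapshot("top");q,_=cams.snapshot("side");np.savez("pics/mid.npz",t=p,s=q)
b=cv2.resize(q[90:240,260:400],(560,600),interpolation=cv2.INTER_CUBIC)
cv2.imwrite("pics/mid.png",b[:,:,::-1])
y=np.radians(s["eef_rot"][2]);D=(np.array([.570,.270])-s["position"][:2])*1000
print("dx",D@[np.cos(y),np.sin(y)],"dy",D@[np.sin(y),-np.cos(y)])
```

```text
[0.56841964 0.26965532 0.28963051] [-1.79970841e+02  6.67517031e-02  7.98907109e+01] [-47.  23.  25.  93. -10.  66. -30.]
dx 0.6167230813619439 dy 1.4953255069137128
```

View pics/mid.png

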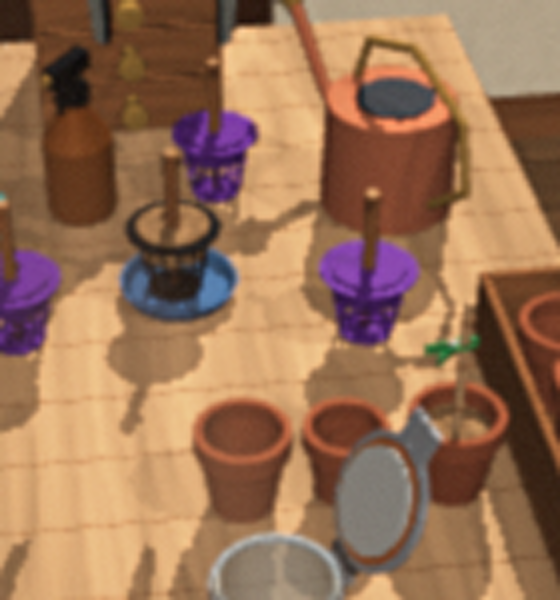

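>>> arm_command(series="1 0.6 1.5 30 0 0 0;1 0 0 40 0 0 0;1 0 0 40 0 0 0;1 0 0 30 0 0 0;1 0 0 16 0 0 0")

```text
clock: 16.4
position: [0.569, 0.2663, 0.1324]
eef_rot: [-179.9, 0.2, 79.6]
contact_force: [0.7, 0.0, 0.0]
gripper_width: 0.092
grasp_force: 0.0
```

>>> arm_command(series="0.3 0 0 10.5 0 0 0;0.3 0 0 0 0 0 0;0.3 0 0 0 0 0 0;0.3 0 0 0 0 0 0;0.3 0 0 0 0 0 0")

```text
clock: 16.9
position: [0.5708, 0.2696, 0.1252]
eef_rot: [179.9, -0.1, 79.8]
contact_force: [1.1, -0.4, 0.5]
gripper_width: 0.0537
grasp_force: 0.0
```

>>> arm_command(series="0.25 0 0 0 0 0 0;0.2 0 0 0 0 0 0;0.17 0 0 0 0 0 0;0 0 0 0 0 0 0;0 0 0 0 0 0 0", newtons=25)

```text
clock: 17.4
position: [0.5701, 0.2692, 0.1239]
eef_rot: [-180.0, 0.0, 79.8]
contact_force: [-0.0, 0.2, 0.0]
gripper_width: 0.014
grasp_force: 3.7
```

>>> arm_command(series="0 0 0 0 0 0 0;0 0 0 0 0 0 0;0 0 0 0 0 0 0")

```text
clock: 17.7
position: [0.57, 0.2691, 0.1237]
eef_rot: [-180.0, 0.0, 79.8]
contact_force: [-0.0, -0.6, -1.8]
gripper_width: 0.0138
grasp_force: 25.0
```

>>> arm_command(series="0 0 0 0 0 0 0;0 0 0 -8 0 0 0;0 0 0 -16 0 0 0;0 0 0 -20 0 0 0;0 0 0 -20 0 0 0", newtons=40)

```text
clock: 18.2
position: [0.5705, 0.2692, 0.1899]
eef_rot: [179.9, -0.0, 79.8]
contact_force: [0.2, 0.3, -1.3]
gripper_width: 0.0132
grasp_force: 40.0
```

>>> arm_command(series="0 0 0 -20 0 0 0;0 0 0 -20 0 0 0;0 0 0 -20 0 0 0;0 0 0 -20 0 0 0;0 0 0 -16 0 0 0")

```text
clock: 18.7
position: [0.5706, 0.2691, 0.2869]
eef_rot: [179.9, -0.1, 79.8]
contact_force: [-0.5, 0.1, -2.3]
gripper_width: 0.0138
grasp_force: 40.0
```

>>> arm_command(series="0 -8 -1 0 0 0 0;0 -17 -1 0 0 0 0;0 -22 -2 0 0 0 0;0 -23 -2 0 0 0 0;0 -23 -2 0 0 0 0")

```text
clock: 19.2
position: [0.5444, 0.1763, 0.2829]
eef_rot: [-179.9, 0.1, 79.7]
contact_force: [0.1, 0.5, -1.3]
gripper_width: 0.0136
grasp_force: 40.0
```

>>> arm_command(series="0 -23 -2 0 0 0 0;0 -23 -2 0 0 0 0;0 -23 -2 0 0 0 0;0 -23 -3 0 0 0 0;0 -23 -3 0 0 0 0")

```text
clock: 19.7
position: [0.5126, 0.066, 0.2836]
eef_rot: [-180.0, 0.0, 79.8]
contact_force: [0.7, 0.1, -1.6]
gripper_width: 0.0135
grasp_force: 40.0
```

>>> arm_command(series="0 -23 -3 0 0 0 0;0 -23 0 0 0 0 0;0 -23 5 0 0 0 0;0 -22 11 0 0 0 0;0 -22 14 0 0 0 0")

```text
clock: 20.2
position: [0.5191, -0.0497, 0.2838]
eef_rot: [-180.0, -0.0, 79.8]
contact_force: [1.4, 1.0, -1.3]
gripper_width: 0.0134
grasp_force: 40.0
```

Run:
```python
from h import *
s=read_state();y=np.radians(s["eef_rot"][2]);D=(np.array([.595,-.231])-s["position"][:2])*1000
print(s["position"],s["eef_rot"],s["gripper_width"],"dx",D@[np.cos(y),np.sin(y)],"dy",D@[np.sin(y),-np.cos(y)])
```

```text
[ 0.5191118  -0.04974439  0.28382736] [-1.79975757e+02 -3.90784030e-02  7.97680485e+01] 0.013393313362580086 dx -164.89276202460493 dy 106.87840657372463
```

Run:
```python
from h import *
from scipy.optimize import least_squares
z=np.load("pics/mid.npz")
for n,k,(u0,u1,v0,v1) in(("side","s",(314,344,216,250)),("top","t",(385,435,165,225))):
    p=z[k];hs=cv2.cvtColor(p,cv2.COLOR_RGB2HSV)
    m=hs[...,1].astype(int)<85
    print(n);
    pts=[]
    for u in range(u0,u1,1):
        r=np.flatnonzero(m[v0:v1,u])
        if len(r): pts.append((u,v0+(r.min() if n=="side" else r.max())))
    print(pts)
    W=np.array([onz(n,u,v,.126)[:2] for u,v in pts])
    f=lambda c:np.hypot(*(W-c).T)-.0435
    r=least_squares(f,[.595,-.231],loss="soft_l1",f_scale=.001);print(r.x.round(4),np.median(abs(f(r.x))).round(4))
```

```text
side
[(314, np.int64(229)), (315, np.int64(228)), (316, np.int64(227)), (317, np.int64(226)), (318, np.int64(226)), (319, np.int64(225)), (320, np.int64(225)), (321, np.int64(224)), (322, np.int64(224)), (323, np.int64(223)), (324, np.int64(223)), (325, np.int64(223)), (326, np.int64(223)), (327, np.int64(223)), (328, np.int64(223)), (329, np.int64(223)), (330, np.int64(223)), (331, np.int64(223)), (332, np.int64(223)), (333, np.int64(223)), (334, np.int64(223)), (335, np.int64(224)), (336, np.int64(224)), (337, np.int64(225)), (338, np.int64(225)), (339, np.int64(226)), (340, np.int64(226)), (341, np.int64(227)), (342, np.int64(227)), (343, np.int64(227))]
[ 0.5954 -0.2326] 0.0008
top
[(389, np.int64(194)), (390, np.int64(197)), (391, np.int64(198)), (392, np.int64(200)), (393, np.int64(201)), (394, np.int64(202)), (395, np.int64(202)), (396, np.int64(203)), (397, np.int64(204)), (398, np.int64(204)), (399, np.int64(204)), (400, np.int64(205)), (401, np.int64(205)), (402, np.int64(206)), (403, np.int64(206)), (404, np.int64(206)), (405, np.int64(206)), (406, np.int64(206)), (407, np.int64(206)), (408, np.int64(206)), (409, np.int64(205)), (410, np.int64(205)), (411, np.int64(205)), (412, np.int64(205)), (413, np.int64(204)), (414, np.int64(204)), (415, np.int64(204)), (416, np.int64(203)), (417, np.int64(203)), (418, np.int64(202)), (419, np.int64(202)), (420, np.int64(201)), (421, np.int64(201)), (422, np.int64(200)), (423, np.int64(199)), (424, np.int64(198)), (425, np.int64(197)), (426, np.int64(196)), (427, np.int64(195)), (428, np.int64(192)), (429, np.int64(188))]
[ 0.5886 -0.2198] 0.0017
```

>>> arm_command(series="0 -22 14 0 0 0 0;0 -22 14 0 0 0 0;0 -22 14 0 0 0 0;0 -22 14 0 0 0 0;0 -22 14 0 0 0 0")

```text
clock: 20.7
position: [0.5688, -0.1705, 0.2836]
eef_rot: [-180.0, -0.0, 79.8]
contact_force: [-0.5, 1.0, -0.3]
gripper_width: 0.0132
grasp_force: 40.0
```

>>> arm_command(series="0 -20 14 0 0 0 0;0 -17 12 0 0 0 0;0 -12 7 0 0 0 0;0 -6 4 0 0 0 0;0 0 0 0 0 0 0")

```text
clock: 21.2
position: [0.5957, -0.2302, 0.2837]
eef_rot: [-180.0, 0.0, 79.7]
contact_force: [-0.8, -0.2, -2.7]
gripper_width: 0.0134
grasp_force: 40.0
```

Run:
```python
from h import *
s=read_state();print(s["position"],s["eef_rot"],s["gripper_width"])
q,_=cams.snapshot("side");p,_=cams.snapshot("top");np.savez("pics/over.npz",t=p,s=q)
a=cv2.resize(p[140:240,360:460],(400,400),interpolation=cv2.INTER_CUBIC)
b=cv2.resize(q[150:250,280:380],(400,400),interpolation=cv2.INTER_CUBIC)
cv2.imwrite("pics/over.png",np.hstack([a,b])[:,:,::-1])
```

```text
[ 0.59570268 -0.23022338  0.28366625] [-1.79973133e+02  1.43101015e-02  7.97134707e+01] 0.013448613155603162
```

View pics/over.png

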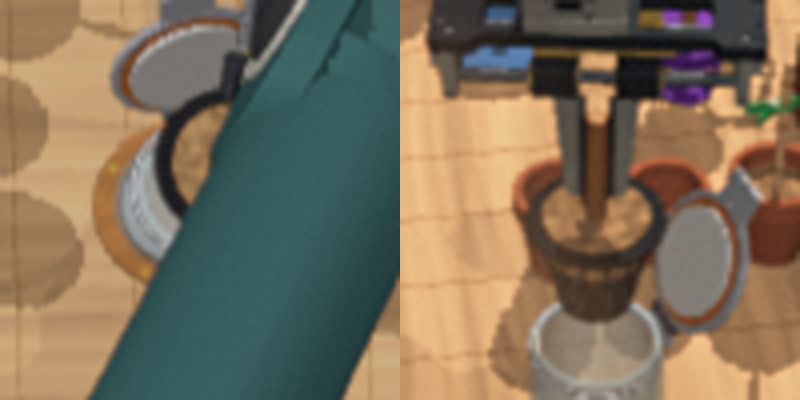

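>>> arm_command(series="0 0 0 -0.1 0 0 0;0 0 0 6 0 0 0;0 0 0 8 0 0 0;0 0 0 7 0 0 0;0 0 0 4 0 0 0")

```text
clock: 21.8
position: [0.5957, -0.2288, 0.2577]
eef_rot: [-179.9, -0.0, 79.8]
contact_force: [0.2, -0.4, -2.0]
gripper_width: 0.0136
grasp_force: 40.0
```

>>> arm_command(series="0 0 0 0 0 0 0;0 0 0 0 0 0 0;0 0 0 0 0 0 0;0 0 0 0 0 0 0;0 0 0 0 0 0 0")

```text
clock: 22.3
position: [0.5963, -0.2294, 0.2593]
eef_rot: [180.0, -0.0, 79.8]
contact_force: [0.6, 0.8, -1.5]
gripper_width: 0.0133
grasp_force: 40.0
```

Run:
```python
from h import *
s=read_state();print(s["position"],s["eef_rot"],s["gripper_width"],s["grasp_force"])
q,_=cams.snapshot("side");hs=cv2.cvtColor(q,cv2.COLOR_RGB2HSV)
f=s["position"]-[0,0,.1187]
print("foot",f,"side px foot",proj("side",f),"rim ctr",proj("side",(.595,-.231,.126)))
# black flange ellipse: expect at foot+70mm
m=np.zeros(q.shape[:2],np.uint8);roi=(slice(192,230),slice(405-95,350));m[roi]=((hs[...,2]<75)*255)[roi]
c=max(cv2.findContours(m,cv2.RETR_EXTERNAL,cv2.CHAIN_APPROX_NONE)[0],key=cv2.contourArea)
r=cv2.boundingRect(c);print("dark bbox",r,"expected flange ctr",proj("side",f+[0,0,.07]),"ext",proj("side",f+[.045,0,.07]),proj("side",f+[-.045,0,.07]))
```

```text
[ 0.59630693 -0.22936914  0.25926797] [ 1.79969632e+02 -1.33254126e-03  7.97859583e+01] 0.013305999041752753 39.997467398643494
foot [ 0.59630693 -0.22936914  0.14056797] side px foot [328.862902   229.67731702] rim ctr [328.42984675 233.9093686 ]
dark bbox (319, 202, 27, 22) expected flange ctr [329.04592687 210.69286001] ext [346.44195096 209.11921964] [311.52731004 212.2775901 ]
```

```bash
python3 -c "
from station import hand_in
print(hand_in())"
```

```text
the job is handed in; nothing more can be done
None
```

I levered the lid open to its stop with the trowel, laid the trowel back on the table, and handed in while holding the net cup upright over the open jar. By my measurements it is centred to within a few millimetres, with its foot about 15 mm above the mouth; the hand-in gave no verdict.

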